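# Shut the watch winder and tap in its program

## Robot

A 6-joint arm with a two-finger parallel gripper is mounted at the origin on the work surface. World frame = base frame: x ahead of the robot, y to its left, z up, the work surface at z = 0. Lengths are in mm, angles in rad, forces in N, time in s.
With the tool pointing down it reaches from about 275 to 750 mm from the base axis. Payload 10.2 kg.
Tool frame: the origin (TCP) lies at the very end of the fingers, on their centre line; the grasp point (between the pads) lies 19 mm behind it; z points along the fingers, y is the line along which they close (so a half turn about z gives the same grasp; the last joint's range is limited). The gripper opens to 85 mm and grips with 20 to 120 N. Pads are 22 mm wide; open, the fingers measure 114 mm over their backs; the gripper's body (76 mm by 85 mm) begins 54 mm behind the grasp point. The pads swing forward as they close: fully open they stand 13 mm farther back than shut.
Start: joints at [0.979, 0.313, 1.498, -0, 1.331, -0.223], TCP at [189.273, 489.701, 231.294] pointing down, gripper open.
Joint ranges: [-2.94, 2.94], [-0.97, 2.17], [0.19, 2.56], [-1.23, 4.37], [0.02, 3.11], [-2.88, 2.88]. Speed limits (rad/s): [2.39, 2.39, 3.01, 3.14, 3.14, 3.14].

## Interface

Orientations are given as a unit quaternion [w, x, y, z].
In Python, from rig import ctrl gives the robot as it stands.
- The arm moves only by the shell command python3 -m inch 'ROWS' [OPENING] [FORCE]. ROWS is text: rows parted by semicolons, each of 6 numbers parted by spaces: the shift along the tool's x, y, z in mm, then the turn, a rotation vector about the tool's x, y, z in units of 6 degrees (1.0 is 6 degrees). A call has exactly 10 rows; each row shifts and turns the commanded pose from where the row before left it, along the tool's axes as they then stand; what a row does not reach is not made up. A row lasts 1/12 s, in which the tool goes at most 41.7 mm and 7.16 degrees, less where a joint would pass 70% of its speed; a pose out of reach is approached as far as the arm can. A call with a gripper value outside its range is refused whole. OPENING is the opening, from 0 (shut) to 1 (fully open), set as the call begins (- or left out, the last holds). The fingers move at their own pace and stop on an object; FORCE is the grip in N (left out, the last holds). Time passes only in rows, so rows that do not move let the fingers close, or fill a call up. It gives the time, the measured TCP pose, the force, the opening and the grip force at its end, in the units of the state.
- ctrl.sense(): the state, without advancing time (a new reading comes with each control period).
- ctrl.capture(name): name is "scene" or "side" or "wrist"; returns a dict with "image" (384x512x3 uint8, red, green, blue), "intrinsics" (3x3 intrinsics, pixels), "rvec" (rotation vector, rad) and "tvec" (3), from world to camera coordinates, as OpenCV has them. Camera axes: x right, y down, z forward; pixel columns grow to the right and rows downward; lengths in mm; the calibration is good to about 2 mm. A picture is of the moment at which its call begins. There is no depth.
- ctrl.finish_job(): hands the job in; it is judged then, once.
The state is a dict: "time_s": time; "joints": joint angles; "dq": joint speeds; "tau": joint torques, N m; "eef_pos": TCP position; "ee_rot": TCP orientation; "force": force on the tool from outside, world axes, zero at the start; "wrist_torque": the same for the moment, N m; "grip_width": opening from 0.0 (shut) to 1.0 (fully open); "grip_force": force on a finger pad.
Only numpy, scipy, OpenCV 4.12 (cv2) and the standard library are available. Lean on these libraries where they do the work, as an engineer would, in place of code of your own. Each camera call takes 0.05 s, during which the arm holds its last target. There are 200 camera calls.

## Task

Start the watch winder on the tray: with a fingertip, gently push its swing front fully shut, then lightly press the keys on its top one after another, first the round key, then the long bar key, then the small square key, each all the way down so that it stays down. Do not press a key out of turn, do not pick anything up, and leave the ring box, bottles and other things where they stand.

Things in the scene. Friction and masses are not known exactly. Their poses are not given: they have to be found in the camera images.
- winder: black plastic watch winder box fixed on the steel tray: 150 mm deep (its x), 200 mm wide (its y), 130 mm tall; origin at the centre of its underside, z up. Its front, with the door, faces its own +x, which points roughly away from the robot. Three keys and, behind them, a ring box stand on its top
- winder_door (a joint): angle of the winder's swing front, rad: 0 shut, found ajar at 0.28 to 0.45. Black frame with clear pane, 200 wide, 128 high, 12 mm thick; no latch, light friction (0.05 N m) keeps it where left. Vertical hinge at x = +75, y = -100 mm in the box's frame, in the plane of the door's inner face; the free edge, at the box's +y side, swings out to the box's +x
- door_spot (a point): a point on the door's outer face, 40 mm in from the free edge (160 mm from the hinge), 25 mm below the door's top edge (the door's top edge is 1 mm below the box's top); x axis points out of the door, y towards its free edge
- round_mount: flat mount of the round key, 34 mm across, flush on the winder's top and fixed; origin at the key's centre on the box's top. The three keys stand in a row across the front part of the top, at x = +35 mm and y = -60, 0 or +60 mm in the box's frame; which key has which place varies
- round_top (a point): centre of the top face of the round key, 34 mm across, bare aluminium, on top of the winder; the face stands 14 mm above the box's top when up and 6 mm when fully down and let go; it moves down with the key, and is sprung on it (gives 0.4 mm per N, at most 4 mm, and comes back); axes as the box's
- round_key (a joint): how far the round key is pressed, in m: 0 up, 0.008 fully down on a hard stop. It takes about 2 N to move slowly (40 N s/m more with speed) and stays where it is left (no spring)
- bar_mount: flat mount of the long narrow bar-shaped key, 54 mm (front to back) x 16 mm, flush on the winder's top and fixed; origin at the key's centre on the box's top. The three keys stand in a row across the front part of the top, at x = +35 mm and y = -60, 0 or +60 mm in the box's frame; which key has which place varies
- bar_top (a point): centre of the top face of the long narrow bar-shaped key, 54 mm (front to back) x 16 mm, bare aluminium, on top of the winder; the face stands 14 mm above the box's top when up and 6 mm when fully down and let go; it moves down with the key, and is sprung on it (gives 0.4 mm per N, at most 4 mm, and comes back); axes as the box's
- bar_key (a joint): how far the bar key is pressed, in m: 0 up, 0.008 fully down on a hard stop. It takes about 2 N to move slowly (40 N s/m more with speed) and stays where it is left (no spring)
- square_mount: flat mount of the small square key, 18 x 18 mm, flush on the winder's top and fixed; origin at the key's centre on the box's top. The three keys stand in a row across the front part of the top, at x = +35 mm and y = -60, 0 or +60 mm in the box's frame; which key has which place varies
- square_top (a point): centre of the top face of the small square key, 18 x 18 mm, bare aluminium, on top of the winder; the face stands 14 mm above the box's top when up and 6 mm when fully down and let go; it moves down with the key, and is sprung on it (gives 0.4 mm per N, at most 4 mm, and comes back); axes as the box's
- square_key (a joint): how far the square key is pressed, in m: 0 up, 0.008 fully down on a hard stop. It takes about 2 N to move slowly (40 N s/m more with speed) and stays where it is left (no spring)
- ring_box: small cloth-covered ring box, 44 x 44 x 34 mm, loose on the rear part of the winder's top; origin at the centre of its underside; to be left alone
- pyramid_bottle: frosted pyramid-shaped scent bottle with steel cap, about 65 mm square at the foot, 104 mm tall, loose on the tray; origin at the centre of its underside; to be left alone
- rollon_vial: glass roll-on vial with metal cap, 26 mm across, 72 mm tall, loose on the tray; origin at the centre of its underside; to be left alone
- ring_cone: sky-blue ceramic ring cone, 60 mm across the foot, 77 mm tall, loose on the tray; origin at the centre of its underside; to be left alone
- cream_jar: white cream jar, 60 mm across, 45 mm tall, loose on the dresser right of the tray; origin at the centre of its underside; to be left alone
- hairbrush: hairbrush, 200 mm long, lying loose on the dresser left of the tray; origin at about mid-length; to be left alone
- lotion: white lotion bottle, 50 mm across, 130 mm tall, loose on the dresser beyond the tray; origin at the centre of its underside; to be left alone

How it is judged:
By the outcome, as a careful person would: the job done as asked, in the order asked, and still so for the second after the job is handed in, with the robot touching nothing.
It also fails if it takes over 61 s, if anything falls off the work surface, if the arm or the gripper's body presses on something with over 40 N, if the wrist force passes 120 N, or if a joint passes its speed limit or range.

## Working session

There is one attempt and no reset: what is moved stays moved. The work goes in short steps, Python scripts to look and compute and a shell command to move; the robot and the scene stay as the last step left them, time stands still between calls to the robot, and variables do not carry over. Pictures are saved under pics/ and viewed, at most 10 in all, crops included, and the job is handed in when it is done.

```bash
mkdir -p pics; ls; python3 - <<'E'
from rig import ctrl
import cv2,pickle
d={}
for n in("scene","side","wrist"):
    c=ctrl.capture(n);d[n]=c
    cv2.imwrite(f"pics/{n}0.png",cv2.cvtColor(c["image"],cv2.COLOR_RGB2BGR))
pickle.dump(d,open("c0.pkl","wb"))
s=ctrl.sense();print({k:s[k] for k in("time_s","eef_pos","ee_rot","force","grip_width")})
for n in d: print(n,d[n]["intrinsics"].tolist(),d[n]["rvec"],d[n]["tvec"])
E
```

```text
pics
{'time_s': 0.15, 'eef_pos': array([189.13380837, 489.55195484, 230.87440513]), 'ee_rot': array([-2.02658828e-04,  1.83349717e-01,  9.83047637e-01, -4.28731409e-04]), 'force': array([ 0.55303166,  0.12577041, -0.39131717]), 'grip_width': 1.0007572313502606}
scene [[378.1152673403203, 0.0, 252.26785802934768], [0.0, 378.1152673403203, 186.16290412732553], [0.0, 0.0, 1.0]] [ 1.96127583  1.65717711 -0.55173261] [-117.81936736 -390.68935592 1711.12310304]
side [[457.64654797220004, 0.0, 251.6011701893329], [0.0, 457.64654797220004, 186.57630493121886], [0.0, 0.0, 1.0]] [ 0.26170083 -2.72540979  1.39736394] [ 582.93290446  181.04697258 1257.36956853]
wrist [[317.3334719120834, 0.0, 254.9729155257887], [0.0, 317.3334719120834, 193.86637101604748], [0.0, 0.0, 1.0]] [-2.37431722 -1.62684772 -0.24938482] [-523.6891678   -38.59067918  379.96895676]
```

View pics/scene0.png

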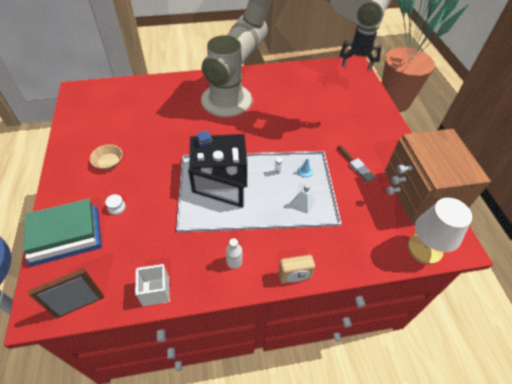

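View pics/side0.png

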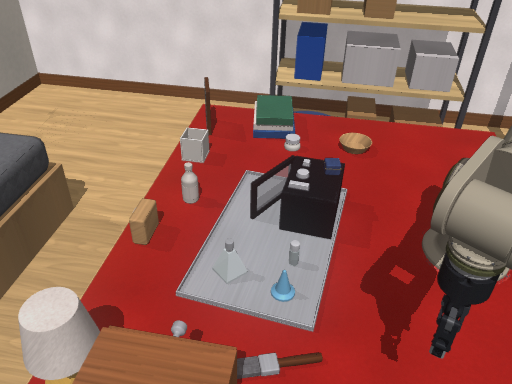

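The scene view shows the winder at about (218,165) and the door swung out to about (243,203). In the side view it is at about (312,195), with the door's free edge near (253,200). I'll enlarge both.

```bash
python3 - <<'E'
import cv2,numpy as np
a=cv2.imread("pics/scene0.png")[122:212,180:260];b=cv2.imread("pics/side0.png")[150:240,245:350]
f=lambda i,k:cv2.resize(i,None,fx=k,fy=k,interpolation=cv2.INTER_CUBIC)
a=f(a,4.3);b=f(b,4.3)
cv2.imwrite("pics/z0.png",np.hstack([a,b])); print(a.shape,b.shape)
E
```

```text
(387, 344, 3) (387, 452, 3)
```

View pics/z0.png

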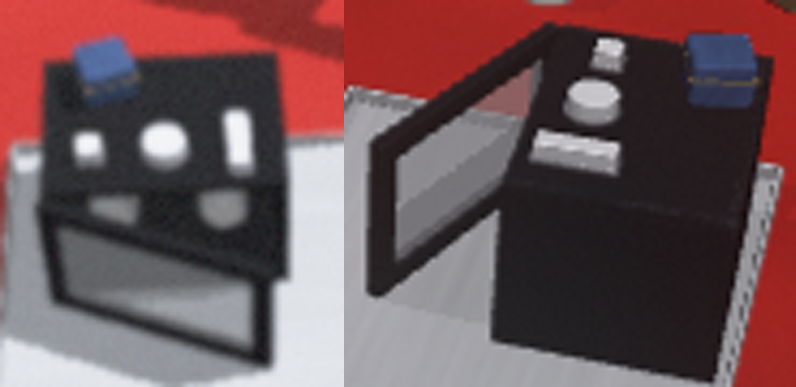

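Box +y is to the right in the scene view. The square key is at y=-60, the round key at 0 and the bar at +60. I'll fit the box pose and door angle from both views.

```bash
cat > fit.py <<'E'
import pickle,cv2,numpy as np
from scipy.optimize import least_squares
d=pickle.load(open("c0.pkl","rb"))
def proj(c,P): return cv2.projectPoints(np.float64(P).reshape(-1,3),c["rvec"],c["tvec"],c["intrinsics"],None)[0][:,0]
def box(p,P):
    c,s=np.cos(p[3]),np.sin(p[3]); return np.float64(P)@np.array([[c,s,0],[-s,c,0],[0,0,1]])+p[:3]
def door(a,r,z,t=12): return [75+r*np.sin(a)+t*np.cos(a),-100+r*np.cos(a)-t*np.sin(a),z]
K=dict(sq=[35,-60,144],rd=[35,0,144],bar=[35,60,144])
S={"scene":{(-75,-100,130):(45,63),(-75,100,130):(277,55),(75,100,130):(288,188),'sq':(88,145),'rd':(163,139),'bar':(236,135),'dt':(271,283),'db':(268,366)},
"side":{(-75,-100,130):(772,58),(-75,100,130):(742,221),(75,100,130):(500,186),(75,100,0):(493,340),(-75,100,0):(715,381),'sq':(609,44),'rd':(594,92),'bar':(577,141),'dt':(371,140),'db':(373,295)}}
def pts(p,k):
    if k=='dt': return door(p[4],200,129)
    if k=='db': return door(p[4],200,1)
    return K.get(k,k)
def res(p):
    r=[]
    for n,m in S.items():
        uv=np.array(list(m.values()),float)+.5
        uv=uv/4.3-.5+([180,122] if n=="scene" else [245-344/4.3,150])
        r.append(proj(d[n],box(p,[pts(p,k) for k in m]))-uv)
    return np.vstack(r)
if __name__=="__main__":
    o=least_squares(lambda p:res(p).ravel(),[450,0,5,0,.35],loss="soft_l1",x_scale=[10,10,10,.1,.1])
    p=o.x;np.save("p.npy",p);print(p.round(3));print(res(p).round(1).tolist())
    for k in K: print(k,box(p,[K[k]]).round(1))
    print("spot",box(p,[door(p[4],160,104)]).round(1),"shut",box(p,[door(0,160,104)]).round(1),"edge",box(p,[door(p[4],200,129)]).round(1))
E
python3 fit.py
```

```text
[ 4.28658e+02 -8.45900e+01  3.83600e+00 -8.70000e-02  4.11000e-01]
[[-1.2, -0.2], [-0.4, -1.0], [0.3, -1.3], [-0.5, -0.2], [-0.5, 0.3], [-0.1, 0.3], [-0.1, -2.1], [0.7, 0.9], [0.4, -0.2], [-0.7, 1.2], [0.3, -0.4], [-0.6, -0.0], [-0.2, 0.5], [0.1, 0.2], [-0.1, -0.1], [-0.0, 0.1], [0.1, 0.6], [-1.1, -0.2]]
sq [[ 458.3 -147.4  147.8]]
rd [[463.5 -87.6 147.8]]
bar [[468.7 -27.9 147.8]]
spot [[581.6 -55.9 107.8]] shut [[520.5 -32.4 107.8]] edge [[600.7 -20.7 132.8]]
```

```bash
cat > to.py <<'E'
import sys,numpy as np
from rig import ctrl
from scipy.spatial.transform import Rotation as R
s=ctrl.sense();q=s["ee_rot"];Rt=R.from_quat(q[[1,2,3,0]]).as_matrix()
print("t",round(s["time_s"],2),"pos",s["eef_pos"].round(1),"xyaw",np.degrees(np.arctan2(Rt[1,0],Rt[0,0])).round(1),"zaxis",Rt[:,2].round(3),"F",s["force"].round(1),"grip",round(s["grip_width"],2))
if len(sys.argv)>3: print("tool delta",(Rt.T@(np.float64(sys.argv[1:4])-s["eef_pos"])).round(1))
E
python3 - <<'E'
from fit import *
c=d["scene"];R=cv2.Rodrigues(c["rvec"])[0];C=-R.T@c["tvec"]
for n,u,v in(("lotion",234,265),("clock",297,282)):
    r=R.T@np.linalg.inv(c["intrinsics"])@[u,v,1];print(n,(C-r*C[2]/r[2]).round(0))
E
python3 -m inch '0 0 0 0 0 -0.9; 0 0 0 0 0 -0.9; 0 0 0 0 0 -0.9; -25 -25 0 0 0 0; -25 -25 0 0 0 0; -25 -25 0 0 0 0; -25 -25 0 0 0 0; -25 -25 0 0 0 0; -25 -25 0 0 0 0; -25 -25 0 0 0 0' 0; python3 to.py 640 -55 231
```

```text
lotion [813. -82.   0.]
clock [903. 103.   0.]
time_s: 0.98
eef_pos: [349.3, 298.8, 231.2]
ee_rot: [-0.0, 0.043, 0.999, -0.0]
force: [0.8, 1.3, -0.0]
grip_width: 0.0
grip_force: 0.0
t 0.98 pos [349.3 298.8 231.2] xyaw 175.1 zaxis [-0. -0. -1.] F [ 0.8  1.3 -0. ] grip 0.0
tool delta [-3.200e+02 -3.276e+02  2.000e-01]
```

```bash
python3 -m inch '-28 -28 0 0 0 0; -28 -28 0 0 0 0; -28 -28 0 0 0 0; -28 -28 0 0 0 0; -28 -28 0 0 0 0; -28 -28 0 0 0 0; -28 -28 0 0 0 0; -28 -28 0 0 0 0; -28 -28 0 0 0 0; -28 -28 0 0 0 0' >/dev/null; python3 to.py 640 -55 231
```

```text
t 1.82 pos [604.3  -4.5 231. ] xyaw 175.1 zaxis [-0.  0. -1.] F [ 0.7 -0.4  0.4] grip -0.0
tool delta [-39.9 -47.3  -0. ]
```

```bash
python3 -m inch '-18 -22 0 0 0 0; -18 -22 0 0 0 0; 0 0 0 0 0 0; 0 0 25 0 0 0; 0 0 25 0 0 0; 0 0 25 0 0 0; 0 0 25 0 0 0; 0 0 20 0 0 0; 0 0 8 0 0 0; 0 0 0 0 0 0' >/dev/null; python3 to.py 581.6 -55.9 103; python3 - <<'E'
from rig import ctrl
import cv2,numpy as np
a=ctrl.capture("scene")["image"][110:230,170:280];b=ctrl.capture("side")["image"][140:260,240:360]
cv2.imwrite("pics/z1.png",cv2.cvtColor(cv2.resize(np.hstack([a,b]),None,fx=3.4,fy=3.4,interpolation=2),4))
E
```

```text
t 2.65 pos [634.6 -49.2 101.4] xyaw 175.1 zaxis [-0.004  0.001 -1.   ] F [-0.3  0.5 -0.4] grip -0.0
tool delta [ 52.2 -11.3  -1.4]
```

View pics/z1.png

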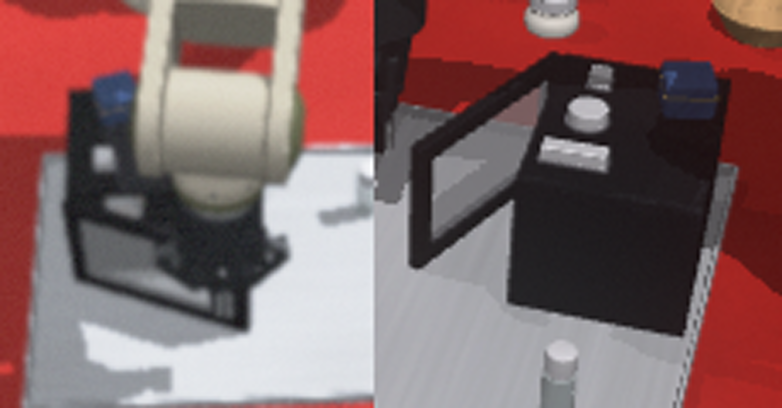

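```bash
python3 -m inch '10 0 0 0 0 0; 10 0 0 0 0 0; 6 0 0 0 0 0; 4 0 0 0 0 0; 4 0 0 0 0 0; 4 0 0 0 0 0; 4 0 0 0 0 0; 4 0 0 0 0 0; 4 0 0 0 0 0; 4 0 0 0 0 0' >/dev/null; python3 to.py; python3 -m inch '5 0 0 0 0 0; 5 0 0 0 0 0; 5 0 0 0 0 0; 5 0 0 0 0 0; 5 0 0 0 0 0; 5 0 0 0 0 0; 3 0 0 0 0 0; 2 0 0 0 0 0; 0 0 0 0 0 0; 0 0 0 0 0 0' >/dev/null; python3 to.py
```

```text
t 3.58 pos [581.4 -45.  103.3] xyaw 175.1 zaxis [ 0. -0. -1.] F [0.9 0.5 0.8] grip -0.0
t 4.42 pos [546.9 -42.1 103.3] xyaw 175.1 zaxis [ 0. -0. -1.] F [ 0.1  0.2 -0.2] grip -0.0
```

```bash
python3 -m inch '2 0 0 0 0 0; 2 0 0 0 0 0; 2 0 0 0 0 0; 2 0 0 0 0 0; 1 0 0 0 0 0; 1 0 0 0 0 0; 1 0 0 0 0 0; 0 0 0 0 0 0; 0 0 0 0 0 0; 0 0 0 0 0 0' >/dev/null; python3 to.py;python3 - <<'E'
from rig import ctrl
import cv2
b=ctrl.capture("side")["image"][140:260,240:360]
cv2.imwrite("pics/z2.png",cv2.cvtColor(cv2.resize(b,None,fx=4.5,fy=4.5,interpolation=2),4))
E
```

```text
t 5.25 pos [535.9 -41.1 103.3] xyaw 175.1 zaxis [-0. -0. -1.] F [-0.1  0.1  0.6] grip -0.0
```

View pics/z2.png

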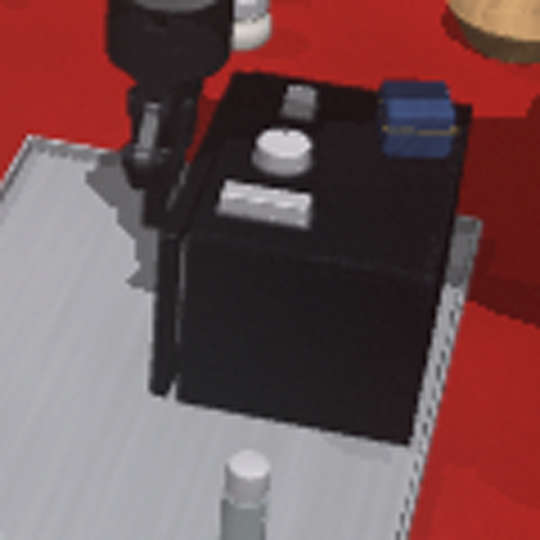

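The door is nearly shut, with a thin gap at about (178,300) that comes to a few mm. I'll keep easing it in until there is a contact force.

```bash
python3 -m inch '1 0 0 0 0 0; 1 0 0 0 0 0; 1 0 0 0 0 0; 0 0 0 0 0 0; 0 0 0 0 0 0; 0 0 0 0 0 0; 0 0 0 0 0 0; 0 0 0 0 0 0; 0 0 0 0 0 0; 0 0 0 0 0 0' >/dev/null; python3 to.py;  python3 -m inch '0.5 0 0 0 0 0; 0.5 0 0 0 0 0; 0.5 0 0 0 0 0; 0 0 0 0 0 0; 0 0 0 0 0 0; 0 0 0 0 0 0; 0 0 0 0 0 0; 0 0 0 0 0 0; 0 0 0 0 0 0; 0 0 0 0 0 0' >/dev/null; python3 to.py
```

```text
t 6.13 pos [533.  -40.8 103.3] xyaw 175.1 zaxis [-0.  0. -1.] F [-0.  -0.2 -0.4] grip 0.0
t 6.97 pos [531.5 -40.7 103.3] xyaw 175.1 zaxis [-0. -0. -1.] F [0.3 0.2 0.3] grip -0.0
```

```bash
for i in 1; do python3 -m inch '0.5 0 0 0 0 0; 0.5 0 0 0 0 0; 0.5 0 0 0 0 0; 0 0 0 0 0 0; 0 0 0 0 0 0; 0 0 0 0 0 0; 0 0 0 0 0 0; 0 0 0 0 0 0; 0 0 0 0 0 0; 0 0 0 0 0 0' >/dev/null; done; python3 to.py;  python3 - <<'E'
from rig import ctrl
import cv2
b=ctrl.capture("side")["image"][170:250,260:340]
cv2.imwrite("pics/z3.png",cv2.cvtColor(cv2.resize(b,None,fx=7,fy=7,interpolation=2),4))
E
```

```text
t 7.8 pos [531.3 -40.7 103.5] xyaw 175.1 zaxis [ 0.004 -0.    -1.   ] F [ 8.4  0.1 -5.3] grip -0.0
```

View pics/z3.png

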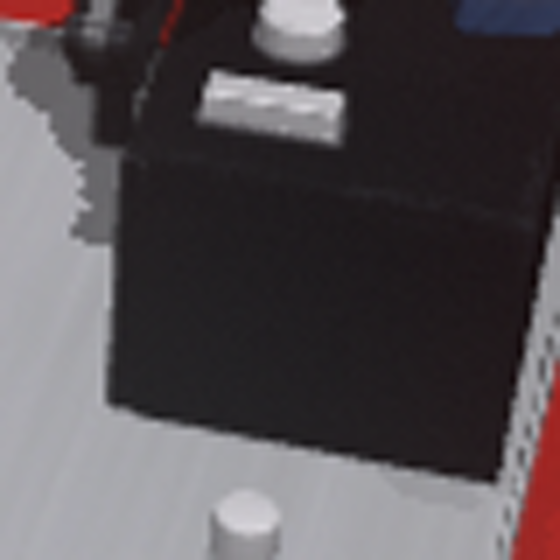

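The gap is gone and the finger reads 8.4 N, so the door is shut. Next I back off, rise and go above the round key.

```bash
python3 -m inch '-3 0 0 0 0 0; -10 0 0 0 0 0; -12 0 0 0 0 0; 0 0 -20 0 0 0; 0 0 -30 0 0 0; 0 0 -30 0 0 0; 0 -25 0 0 0 0; 30 -25 0 0 0 0; 30 0 0 0 0 0; 20 0 0 0 0 0' >/dev/null; python3 to.py 463.5 -87.6 147.8
```

```text
t 8.68 pos [468.6 -86.1 183. ] xyaw 175.0 zaxis [-0.002  0.    -1.   ] F [-0.2  0.3 -0. ] grip -0.0
tool delta [ 4.9 -1.9 35.2]
```

```bash
python3 -m inch '4 -2 0 0 0 0; 0 0 10 0 0 0; 0 0 10 0 0 0; 0 0 6 0 0 0; 0 0 2 0 0 0; 0 0 1 0 0 0; 0 0 1 0 0 0; 0 0 1 0 0 0; 0 0 0 0 0 0; 0 0 0 0 0 0' >/dev/null; python3 to.py 463.5 -87.6 147.8;  python3 - <<'E'
from rig import ctrl
import cv2,numpy as np
b=ctrl.capture("side")["image"][130:220,250:350]
w=ctrl.capture("wrist")["image"]
b=cv2.resize(b,(426,384),interpolation=2)
cv2.imwrite("pics/z4.png",cv2.cvtColor(cv2.resize(np.hstack([b,w]),None,fx=.85,fy=.85),4))
E
```

```text
t 9.52 pos [466.8 -87.3 152.5] xyaw 175.1 zaxis [ 0. -0. -1.] F [ 0.6 -0.7 -0.4] grip 0.0
tool delta [ 3.3 -0.6  4.7]
```

View pics/z4.png

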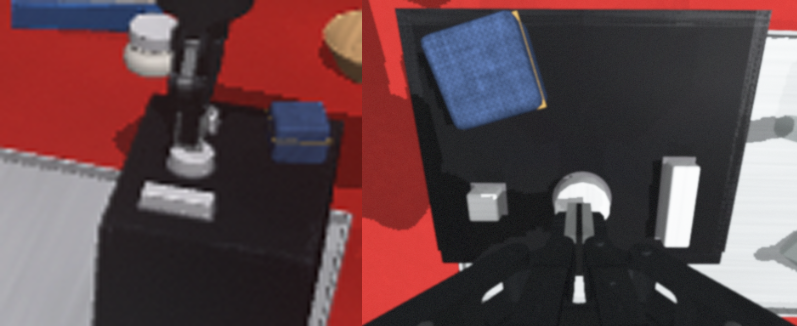

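The fingertips are over the round key, about 3 mm towards its front edge and 4 mm above it.

```bash
python3 -m inch '3 0 1.5 0 0 0; 0 0 1.5 0 0 0; 0 0 1.5 0 0 0; 0 0 1.5 0 0 0; 0 0 1.5 0 0 0; 0 0 1 0 0 0; 0 0 1 0 0 0; 0 0 1 0 0 0; 0 0 1 0 0 0; 0 0 0 0 0 0' >/dev/null; python3 to.py;  python3 -m inch '0 0 1 0 0 0; 0 0 0.5 0 0 0; 0 0 0.5 0 0 0; 0 0 0 0 0 0; 0 0 0 0 0 0; 0 0 0 0 0 0; 0 0 0 0 0 0; 0 0 0 0 0 0; 0 0 0 0 0 0; 0 0 0 0 0 0' >/dev/null; python3 to.py
```

```text
t 10.45 pos [463.7 -87.  140.6] xyaw 175.1 zaxis [-0.  0. -1.] F [-0.8 -0.6  1.4] grip -0.0
t 11.28 pos [463.8 -87.  138.8] xyaw 175.1 zaxis [ 0. -0. -1.] F [0.3 0.2 3. ] grip 0.0
```

```bash
python3 -m inch '0 0 0.5 0 0 0; 0 0 0.5 0 0 0; 0 0 0.5 0 0 0; 0 0 0 0 0 0; 0 0 0 0 0 0; 0 0 0 0 0 0; 0 0 0 0 0 0; 0 0 0 0 0 0; 0 0 0 0 0 0; 0 0 0 0 0 0' >/dev/null; python3 to.py;  python3 -m inch '0 0 0.5 0 0 0; 0 0 0.3 0 0 0; 0 0 0 0 0 0; 0 0 0 0 0 0; 0 0 0 0 0 0; 0 0 0 0 0 0; 0 0 0 0 0 0; 0 0 0 0 0 0; 0 0 0 0 0 0; 0 0 0 0 0 0' >/dev/null; python3 to.py
```

```text
t 12.12 pos [463.8 -87.1 137.6] xyaw 175.1 zaxis [ 0. -0. -1.] F [-1.8  0.8  5.5] grip -0.0
t 12.95 pos [463.8 -87.1 136.9] xyaw 175.1 zaxis [ 0. -0. -1.] F [-1.7  0.6  7.3] grip 0.0
```

The force climbs 2.5 N/mm, reaching 7.3 N at z 136.9, so the round key is on its stop. On to the bar.

```bash
python3 -m inch '0 0 -5 0 0 0; 0 0 -12 0 0 0; 0 0 -12 0 0 0; 0 15 0 0 0 0; 0 20 0 0 0 0; 0 20 0 0 0 0; 0 4.5 0 0 0 0; 0 0 0 0 0 0; 0 0 8 0 0 0; 0 0 4 0 0 0' >/dev/null; python3 to.py 468.7 -27.9 137
```

```text
t 13.78 pos [468.6 -28.4 152.5] xyaw 175.0 zaxis [-0.001  0.    -1.   ] F [ 0.1 -0.1 -0.1] grip 0.0
tool delta [-0.1  0.5 15.5]
```

```bash
python3 -m inch '0 0 1.5 0 0 0; 0 0 1.5 0 0 0; 0 0 1.5 0 0 0; 0 0 1.5 0 0 0; 0 0 1.5 0 0 0; 0 0 1.5 0 0 0; 0 0 1.5 0 0 0; 0 0 1.5 0 0 0; 0 0 1 0 0 0; 0 0 0.5 0 0 0' >/dev/null; python3 to.py;  python3 -m inch '0 0 0.5 0 0 0; 0 0 0.5 0 0 0; 0 0 0 0 0 0; 0 0 0 0 0 0; 0 0 0 0 0 0; 0 0 0 0 0 0; 0 0 0 0 0 0; 0 0 0 0 0 0; 0 0 0 0 0 0; 0 0 0 0 0 0' >/dev/null; python3 to.py
```

```text
t 14.62 pos [468.9 -27.8 139.9] xyaw 175.1 zaxis [ 0. -0. -1.] F [ 0.2 -0.5  0.9] grip 0.01
t 15.45 pos [468.9 -27.7 139. ] xyaw 175.1 zaxis [ 0. -0. -1.] F [ 0.3 -2.   2.1] grip -0.0
```

```bash
python3 -m inch '0 0 0.5 0 0 0; 0 0 0.5 0 0 0; 0 0 0.5 0 0 0; 0 0 0 0 0 0; 0 0 0 0 0 0; 0 0 0 0 0 0; 0 0 0 0 0 0; 0 0 0 0 0 0; 0 0 0 0 0 0; 0 0 0 0 0 0' >/dev/null; python3 to.py;  python3 -m inch '0 0 0.5 0 0 0; 0 0 0.3 0 0 0; 0 0 0 0 0 0; 0 0 0 0 0 0; 0 0 0 0 0 0; 0 0 0 0 0 0; 0 0 0 0 0 0; 0 0 0 0 0 0; 0 0 0 0 0 0; 0 0 0 0 0 0' >/dev/null; python3 to.py
```

```text
t 16.28 pos [469.  -27.8 137.7] xyaw 175.1 zaxis [ 0. -0. -1.] F [ 0.5 -1.8  5.6] grip -0.0
t 17.12 pos [469.  -27.8 137.1] xyaw 175.1 zaxis [ 0.001 -0.    -1.   ] F [ 0.1 -2.5  6.6] grip 0.0
```

The bar key is on its stop too. Now the square key, 120 mm along tool -y.

```bash
python3 -m inch '0 0 -5 0 0 0; 0 0 -12 0 0 0; 0 0 -13 0 0 0; 0 -25 0 0 0 0; 0 -30 0 0 0 0; 0 -30 0 0 0 0; 0 -25 0 0 0 0; 0 -10 0 0 0 0; 0 0 9 0 0 0; 0 0 4 0 0 0' >/dev/null; python3 to.py 458.3 -147.4 137;python3 - <<'E'
from rig import ctrl
import cv2,numpy as np
b=ctrl.capture("side")["image"][130:220,250:350]
w=ctrl.capture("wrist")["image"]
b=cv2.resize(b,(426,384),interpolation=2)
cv2.imwrite("pics/z5.png",cv2.cvtColor(cv2.resize(np.hstack([b,w]),None,fx=.85,fy=.85),4))
E
```

```text
t 17.95 pos [ 458.  -146.4  152.3] xyaw 175.0 zaxis [-0.002  0.002 -1.   ] F [ 0.6 -0.2  0.6] grip 0.0
tool delta [-0.4 -1.  15.3]
```

View pics/z5.png

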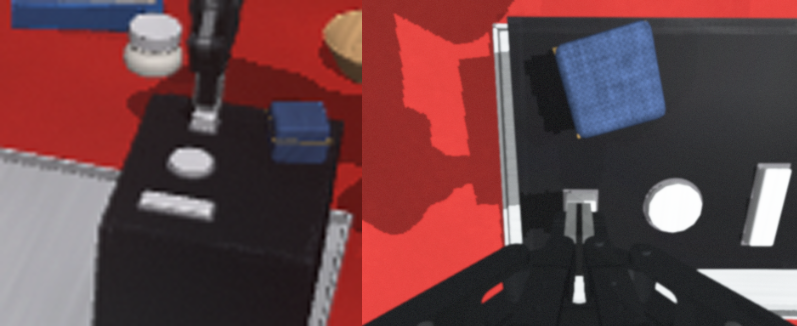

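The round and bar keys are visibly down, and the fingertips are centred over the square key at about (581,203).

```bash
python3 -m inch '0 0 1.5 0 0 0; 0 0 1.5 0 0 0; 0 0 1.5 0 0 0; 0 0 1.5 0 0 0; 0 0 1.5 0 0 0; 0 0 1.5 0 0 0; 0 0 1.5 0 0 0; 0 0 1.5 0 0 0; 0 0 1 0 0 0; 0 0 0.5 0 0 0' >/dev/null; python3 to.py;  python3 -m inch '0 0 0.5 0 0 0; 0 0 0.5 0 0 0; 0 0 0.3 0 0 0; 0 0 0 0 0 0; 0 0 0 0 0 0; 0 0 0 0 0 0; 0 0 0 0 0 0; 0 0 0 0 0 0; 0 0 0 0 0 0; 0 0 0 0 0 0' >/dev/null; python3 to.py
```

```text
t 18.88 pos [ 458.6 -147.3  140.1] xyaw 175.1 zaxis [ 0. -0. -1.] F [0.3 1.7 2.4] grip 0.0
t 19.72 pos [ 458.6 -147.3  138.9] xyaw 175.1 zaxis [ 0. -0. -1.] F [0.3 0.5 2.7] grip -0.0
```

```bash
python3 -m inch '0 0 0.5 0 0 0; 0 0 0.5 0 0 0; 0 0 0.3 0 0 0; 0 0 0 0 0 0; 0 0 0 0 0 0; 0 0 0 0 0 0; 0 0 0 0 0 0; 0 0 0 0 0 0; 0 0 0 0 0 0; 0 0 0 0 0 0' >/dev/null; python3 to.py
```

```text
t 20.55 pos [ 458.6 -147.3  137.8] xyaw 175.1 zaxis [ 0. -0. -1.] F [-0.4  0.7  5.2] grip 0.01
```

```bash
python3 -m inch '0 0 0.5 0 0 0; 0 0 0.3 0 0 0; 0 0 0 0 0 0; 0 0 0 0 0 0; 0 0 0 0 0 0; 0 0 0 0 0 0; 0 0 0 0 0 0; 0 0 0 0 0 0; 0 0 0 0 0 0; 0 0 0 0 0 0' >/dev/null; python3 to.py; python3 -m inch '0 0 -5 0 0 0; 0 0 -12 0 0 0; 0 0 -20 0 0 0; 0 0 -20 0 0 0; 0 0 -20 0 0 0; 0 0 -20 0 0 0; 0 0 -15 0 0 0; 0 0 0 0 0 0; 0 0 0 0 0 0; 0 0 0 0 0 0' >/dev/null; python3 to.py; python3 - <<'E'
from rig import ctrl
import cv2,numpy as np
b=ctrl.capture("side")["image"][140:240,250:350]
w=ctrl.capture("wrist")["image"]
b=cv2.resize(b,(384,384),interpolation=2)
cv2.imwrite("pics/z6.png",cv2.cvtColor(cv2.resize(np.hstack([b,w]),None,fx=.88,fy=.88),4))
E
```

```text
t 21.38 pos [ 458.6 -147.4  137.2] xyaw 175.1 zaxis [ 0. -0. -1.] F [-0.7  0.9  7.5] grip -0.0
t 22.22 pos [ 458.1 -147.1  247.6] xyaw 175.1 zaxis [-0.002  0.001 -1.   ] F [-0.3  0.1 -0.8] grip -0.0
```

View pics/z6.png

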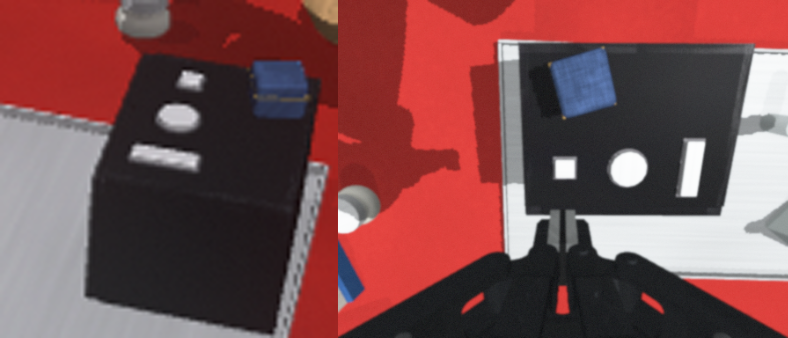

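The three keys at about (190,80), (178,117) and (165,157) are all down. The door is flush, the ring box hasn't moved and the arm is clear of everything.

```bash
python3 -c "
from rig import ctrl
print(ctrl.finish_job())"
```

```text
the job is handed in; nothing more can be done
None
```

I pushed the winder's door shut and pressed the round, bar and square keys fully down in that order. In the last pictures, at 22 s, all three were down, the door flush, the ring box unmoved and the arm clear; I then handed the job in and got no verdict back.

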